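Slide the mould crate up to the bench stop

ROBOT

A 6-joint arm with a two-finger parallel gripper is mounted at the origin on the work surface. World frame = base frame: x ahead of the robot, y to its left, z up, the work surface at z = 0. Lengths are in mm, angles in rad, forces in N, time in s.
With the tool pointing down it reaches from about 350 to 775 mm from the base axis. Payload 7.3 kg.
Tool frame: the origin (TCP) lies midway between the tips of the shut fingers; the grasp point (between the pads) lies 19 mm behind it; x points along the fingers, y is the direction in which the jaws open and shut, and the axes are right-handed (so a half turn about x gives the same grasp; the last joint's range is limited). The gripper opens to 92 mm and grips with 3 to 60 N. Pads are 19 mm wide; open, the fingers measure 130 mm over their backs; the gripper's body (75 mm by 190 mm) begins 47 mm behind the grasp point.
Start: joints at [-1.406, 0.342, 1.524, -0, 1.275, -0.146], TCP at [160.579, -499.862, 203.541] pointing down, gripper open.
Joint ranges: [-2.53, 2.53], [-0.77, 2.02], [0.04, 2.7], [-1, 4.14], [0.28, 2.66], [-3.11, 3.11]. Speed limits (rad/s): [2.57, 2.57, 3.14, 3.14, 3.14, 3.14].

INTERFACE

Orientations are given as [roll, pitch, yaw] about the fixed x, y, z axes, in that order (R = Rz(yaw) Ry(pitch) Rx(roll)).
In Python, from plant import get_obs, capture, close_job gives the robot as it stands. The module is installed in compiled form; this text tells all that it offers.
- The arm moves only by the tool send_rows, never from a script. Its argument "moves" is a list of rows, each a list of 4 numbers: the shift along the tool's x, y, z in mm, then the turn about the tool's x in degrees. In form: [[tx, ty, tz, yaw], ...]. A call has 1 to 8 rows; each row shifts and turns the commanded pose from where the row before left it, along the tool's axes as they then stand; what a row does not reach is not made up. A row lasts 1/8 s, in which the tool goes at most 62.5 mm and 10.7 degrees, less where a joint would pass 70% of its speed; a pose out of reach is approached as far as the arm can. A call with a gripper value outside its range is refused whole. "hand" is the opening, from 0 (shut) to 1 (fully open), set as the call begins (left out, the last holds). The fingers move at their own pace and stop on an object; the grip force is fixed at half the most. Time passes only in rows, so rows that do not move let the fingers close. It gives the time, the measured TCP pose, the force and the opening at its end, in the units of the state.
- get_obs(): the state, without advancing time (a new reading comes with each control period).
- capture(name): name is "scene" or "top"; returns a dict with "image" (400x640x3 uint8, red, green, blue), "K" (3x3 intrinsics, pixels), "dist" ([k1, k2, p1, p2, k3] as OpenCV has them; the pictures are not rectified), "position" and "attitude" of the camera in the world. Camera axes: x right, y down, z forward; pixel columns grow to the right and rows downward; lengths in mm; the calibration is good to about 2 mm. A picture is of the moment at which its call begins. There is no depth.
- close_job(): hands the job in, once; it reports no verdict.
The state is a dict: "time": time; "joint_positions": joint angles; "dq": joint speeds; "tau": joint torques, N m; "tool_pos": TCP position; "tcp_rot": TCP orientation; "contact_force": force on the tool from outside, world axes, zero at the start; "moment": the same for the moment, N m; "grip_width": finger opening in mm.
Only numpy, scipy, OpenCV 4.12 (cv2) and the standard library are available. Lean on these libraries where they do the work, as an engineer would, in place of code of your own. Each camera call takes 0.05 s, during which the arm holds its last target. There are 200 camera calls.

TASK

Push the tall, heavy mould crate across the bench to the robot's right with the fingers, until its right side sits flush along the wooden bench stop with no part of it sticking out past either end of the stop. Keep the crate standing flat on the bench all the way, never tipped or lifted, and leave the jar, the mug and the face form where they are.

Things in the scene. Friction and masses are not known exactly. Their poses are not given: they have to be found in the camera images.
- crate: tall closed crate of wooden boards, plaster on top, loose: 100 mm deep (x), 150 wide (y), 200 tall, about 2 kg, sides plane and upright. Friction about 0.6 with the bench: slides at 8 to 17 N, tips if pushed above some 65 mm. Origin: centre of the underside; +x from its left to its right side, z up. Starts 80 to 160 mm short of the stop, up to 40 mm off centre, turned up to 12 degrees
- crate_left (a point): middle of the bottom edge of the crate's left side (seen from the robot), the 150 mm wide side to push; axes as the crate
- crate_right (a point): middle of the bottom edge of the crate's right side, the one that must sit against the stop; axes as the crate
- stop: bench stop: dark wooden board on edge, screwed down, 220 mm long (its y), 45 mm tall, 22 mm thick, with a 12 mm high foot strip behind. Origin at the bench, midway along the plane face that looks left to the crate; +x points into the board, to the robot's right (turned up to 10 degrees), y along the face, away from the robot, z up
- jar: bystander: lidded white jar, 64 mm across, 100 mm tall, loose, standing near one end of the stop; origin at the centre of its underside
- mug: bystander: white mug, 76 mm across with a handle at its +y, 90 mm tall, loose, standing near one end of the stop; origin at the centre of its underside
- form: bystander: small plaster face form lying on its back, 149 mm long (its x), 105 mm wide, 68 mm tall, loose, behind (right of) the stop; origin at the centre of its underside

How it is judged:
By the outcome, as a careful person would: the job done as asked, in the order asked, and still so for the second after the job is handed in, with the robot touching nothing.
It also fails if it takes over 48 s, if anything falls off the work surface, if the arm or the gripper's body presses on something with over 40 N, if the wrist force passes 120 N, or if a joint passes its speed limit or range.

## Working session

There is one attempt and no reset: what is moved stays moved. The work goes in short steps, Python scripts to look and compute and a tool call to move; the robot and the scene stay as the last step left them, time stands still between calls to the robot, and variables do not carry over. Pictures are saved under pics/ and viewed, about 8 in all and at most 12, crops included, and the job is handed in when it is done.

Besides the shell and the picture viewer there is one more tool, called after "Call:" in YAML: its name, and indented under it one key for each argument. send_rows: Moves the arm, as the interface text tells. Its arguments: {"type":"object","properties":{"moves":{"type":"array","items":{"type":"array","items":{"type":"number"}}},"hand":{"type":"number"}},"required":["moves"]}

```bash
mkdir -p pics
cat > h.py <<'E'
import numpy as np, cv2
from plant import get_obs, capture
from scipy.spatial.transform import Rotation as Ro
def Rm(a):
    a=np.array(a,float)
    if a.shape==(3,3): return a
    return (Ro.from_euler('xyz',a) if a.size==3 else Ro.from_quat(a)).as_matrix()
def snap(n,f):
    c=capture(n); cv2.imwrite('pics/'+f,c['image'][:,:,::-1]); return c
def ray(c,px,z):
    p=cv2.undistortPoints(np.array(px,float).reshape(-1,1,2),np.array(c['K']),np.array(c['dist']))[:,0]
    d=np.c_[p,np.ones(len(p))]@Rm(c['attitude']).T; o=np.array(c['position'])
    return o+d*((np.array(z)-o[2])/d[:,2])[:,None]
E
python3 - <<'E'
from h import *
for n in('scene','top'):
    c=snap(n,n+'1.png'); print(n,c['position'],c['attitude'],c['K'],c['dist'])
print(get_obs())
E
```

```text
scene [ 427.82984352 -233.50899615  658.85223696] [-2.83828569 -0.00765292 -0.97584369] [[367.7626832    0.         317.45455069]
 [  0.         367.7626832  198.36242258]
 [  0.           0.           1.        ]] [-0.01513089  0.          0.          0.          0.        ]
top [ 514.38729937 -111.64268793  846.30717477] [-3.04434473  0.01852758 -1.58193645] [[410.25278859   0.         313.88964492]
 [  0.         410.25278859 194.07402967]
 [  0.           0.           1.        ]] [-0.06259045  0.          0.          0.          0.        ]
{'time': 0.1, 'joint_positions': array([-1.40599326e+00,  3.42640898e-01,  1.52491804e+00,  8.52016851e-06,
        1.27539783e+00, -1.46014505e-01]), 'dq': array([-0.00222272, -0.00111814, -0.00366643, -0.00076074,  0.0013854 ,
       -0.0002298 ]), 'tau': array([ 1.78805050e-03, -4.32003558e+01, -2.44694084e+01,  7.18938396e-02,
        5.26108558e-02, -5.86471697e-05]), 'tool_pos': array([ 160.51609715, -499.44773915,  202.9219934 ]), 'tcp_rot': array([-1.72278371,  1.5694322 ,  1.72962403]), 'contact_force': array([1.08080277, 0.50916878, 0.28759314]), 'moment': array([0.0086871 , 0.00087805, 0.00423879]), 'grip_width': 92.01626492195079}
```

View pics/scene1.png

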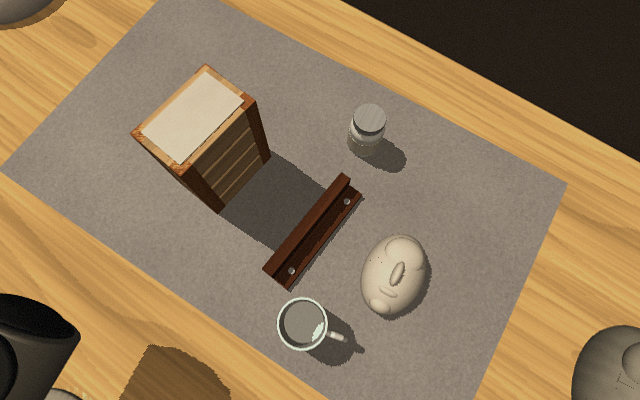

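View pics/top1.png

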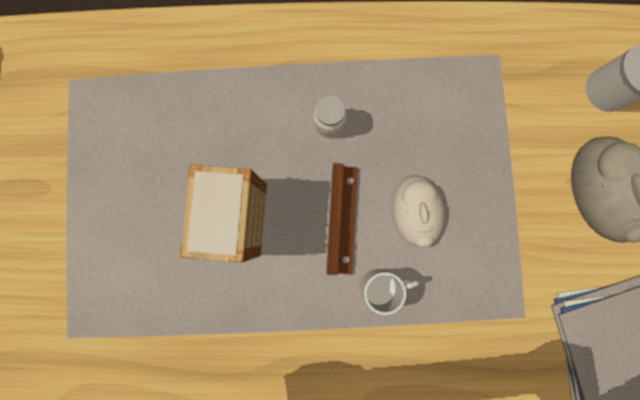

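The top view (image right = −y, up = +x) shows the crate top with corners at about (190,166), (250,168), (241,261) and (181,257). The stop runs from (334,164) to (328,273), with the jar at (330,115), the mug at (385,293) and the form at (418,211). I'll zoom in for exact edges.

Run:
```python
from h import *
i=cv2.imread('pics/top1.png')[150:290,172:372]; cv2.imwrite('pics/c1.png',cv2.resize(i,None,fx=4,fy=4,interpolation=cv2.INTER_CUBIC))
i=cv2.imread('pics/scene1.png')[55:295,120:375]; cv2.imwrite('pics/c2.png',cv2.resize(i,None,fx=2.5,fy=2.5,interpolation=cv2.INTER_CUBIC))
```

```text
(no output)
```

View pics/c1.png

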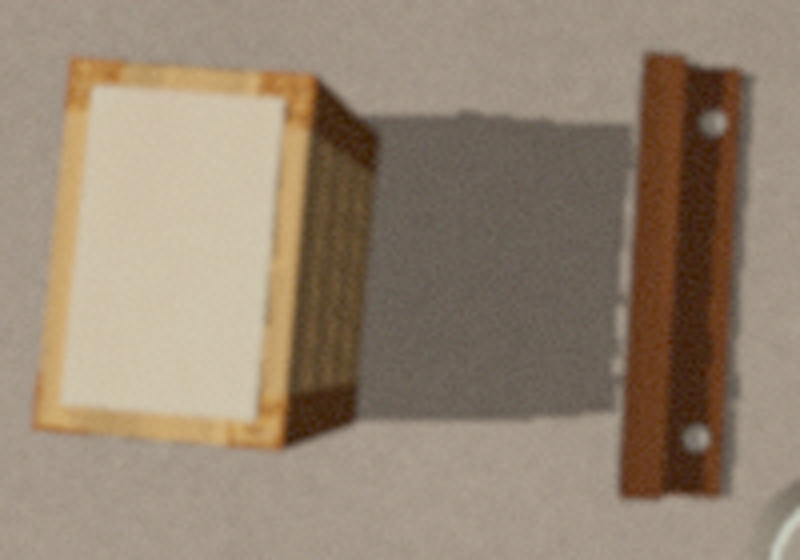

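View pics/c2.png

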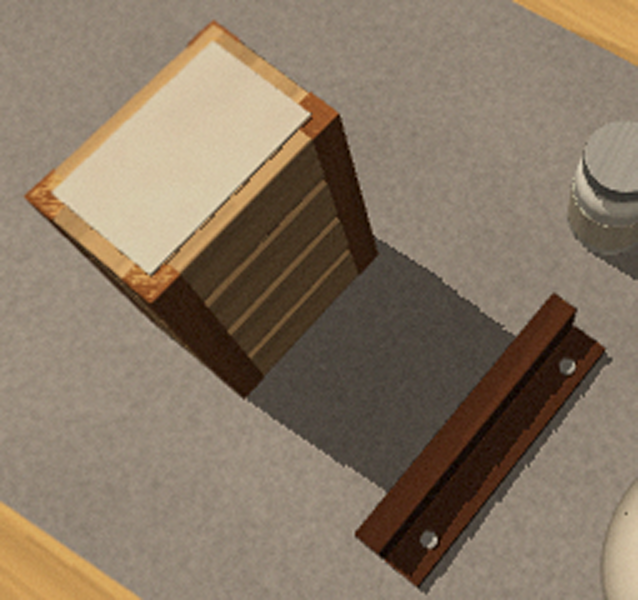

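Corners in the top crop (÷4, +172/150): crate top (70,60), (316,76), (283,447), (35,428); right-side bottom (376,135), (355,413); stop face (650,53)–(620,495). In the scene crop (÷2.5, +120/55): crate top (216,22), (341,118), (153,302), (26,196); crate bottom (378,257), (247,398); stop top-left edge (556,293)–(356,535).

Run:
```python
from h import *
t=capture('top'); s=capture('scene')
A=lambda p:np.array(p)/4+[172-.4,150-.4]
B=lambda p:np.array(p)/2.5+[120-.3,55-.3]
np.set_printoptions(precision=1,suppress=True)
def show(n,P):
    print(n,P[:,:2].tolist() and np.round(P[:,:2],1).tolist())
for n,P in(('top',ray(t,A([(70,60),(316,76),(283,447),(35,428)]),200)),('sc',ray(s,B([(216,22),(341,118),(153,302),(26,196)]),200))):
    show(n,P); e=P[1]-P[2]; f=P[0]-P[3]; d=P[1]-P[0]
    print('c',P.mean(0)[:2],'yaw of long side',np.degrees(np.arctan2(e[1],e[0])),np.degrees(np.arctan2(f[1],f[0])),np.linalg.norm(e),np.linalg.norm(f),np.linalg.norm(d))
show('bot top',ray(t,A([(376,135),(355,413)]),0)); show('bot sc',ray(s,B([(378,257),(247,398)]),0))
for n,P in(('stop top',ray(t,A([(650,53),(620,495)]),0)),('stop top45',ray(t,A([(650,53),(620,495)]),45)),('stop sc',ray(s,B([(556,293),(356,535)]),45))):
    show(n,P); e=P[0]-P[1]; print(np.degrees(np.arctan2(e[1],e[0])),np.linalg.norm(e),P.mean(0))
show('jar lid,mug rim top',ray(t,[(330,110),(385,293)],[100,90]))
show('jar,mug scene',ray(s,[(369,118),(302,324)],[100,90]))
R=Rm(get_obs()['tcp_rot']); print(R)
```

```text
top [[628.0, 100.5], [619.8, 0.5], [473.0, 13.1], [480.9, 112.0]]
c [550.4  56.5] yaw of long side -4.901556641343572 -4.499193742652279 147.3889264689744 147.4998388127743 100.34299642661054
sc [[629.2, 97.3], [618.8, -3.0], [472.8, 12.4], [481.2, 111.7]]
c [550.5  54.6] yaw of long side -5.999853053586252 -5.542183111377088 146.78267995669654 148.63349145955598 100.8135420406975
bot top [[620.9, 3.6], [477.3, 14.5]]
bot sc [[619.5, -0.6], [473.5, 12.4]]
stop top [[662.1, -139.8], [434.4, -121.0]]
-4.727547745242701 228.40724585017696 [ 548.3 -130.4    0. ]
stop top45 [[654.2, -138.3], [438.7, -120.5]]
-4.727547745242705 216.26233396753753 [ 546.5 -129.4   45. ]
stop sc [[655.5, -138.4], [437.5, -122.4]]
-4.203947578118669 218.59367848642438 [ 546.5 -130.4   45. ]
jar lid,mug rim top [[744.9, -130.5], [406.4, -225.5]]
jar,mug scene [[744.2, -131.2], [405.1, -226.8]]
[[-0.   0.3 -1. ]
 [ 0.  -1.  -0.3]
 [-1.  -0.  -0. ]]
```

The crate is nearly parallel to the stop: crate long side about −5.3°, stop −4.4°, gap about 135 mm, along-offset about −11 mm against a ±35 mm margin. Next I need to go round to its left and check how the fingers can reach the side below the gripper body.

```bash
cat >> h.py <<'E'
def go(*tg):
    o=get_obs(); R=Rm(o['tcp_rot']); p=np.array(o['tool_pos'])
    print('t',round(o['time'],2),'p',p.round(1),'F',np.round(o['contact_force'],1),'ang tool y',np.degrees(np.arctan2(R[1,1],R[0,1])).round(2),'w',round(o['grip_width'],1))
    for t in tg: print(t,'tool move',(R.T@(np.array(t)-p)).round(1)); p=np.array(t)
E
python3 - <<'E'
from h import *
go((160.5,-500,290),(470,-250,290),(550,210,290))
E
```

```text
t 0.2 p [ 160.5 -499.6  203.1] F [ 0.3  0.4 -0.3] ang tool y -72.2 w 91.8
(160.5, -500, 290) tool move [-86.9   0.3   0.1]
(470, -250, 290) tool move [ 2.000e-01 -1.434e+02 -3.711e+02]
(550, 210, 290) tool move [ 4.000e-01 -4.135e+02 -2.168e+02]
```

Call:
send_rows:
  moves:
    - [-44, 0, 0, 0]
    - [-43, 0, 0, 0]
    - [0, -18, -46, 0]
    - [0, -18, -46, 0]
    - [0, -18, -46, 0]
    - [0, -18, -46, 0]
    - [0, -18, -46, 0]
    - [0, -18, -46, 0]

```text
time: 1.2
tool_pos: [391.4, -311.4, 290.5]
tcp_rot: [0.65, 1.571, -2.18]
contact_force: [-0.1, 0.4, 0.3]
grip_width: 91.6
```

Call:
send_rows:
  moves:
    - [0, -18, -46, 0]
    - [0, -18, -46, 0]
    - [0, -46, -24, 0]
    - [0, -46, -24, 0]
    - [0, -46, -24, 0]
    - [0, -46, -24, 0]
    - [0, -46, -24, 0]
    - [0, -46, -24, 0]

```text
time: 2.2
tool_pos: [519.6, 58.3, 290.4]
tcp_rot: [0.727, 1.571, -2.104]
contact_force: [1.7, 0.4, -0.9]
grip_width: 91.5
```

Call:
send_rows:
  moves:
    - [0, -46, -24, 0]
    - [0, -46, -24, 0]
    - [0, -46, -24, 0]
    - [0, 0, 0, 0]

```text
time: 2.7
tool_pos: [545.6, 213.2, 289.5]
tcp_rot: [-0.6, 1.569, 2.857]
contact_force: [0.2, -0.8, 0.0]
grip_width: 91.9
```

Run:
```python
from h import *
go()
a=snap('scene','s2.png')['image'];b=snap('top','t2.png')['image']
im=np.vstack([a,b])[:,:,::-1]; cv2.imwrite('pics/b2.png',cv2.resize(im,(480,600),interpolation=cv2.INTER_AREA))
```

```text
t 2.7 p [545.6 213.2 289.5] F [ 0.2 -0.8  0. ] ang tool y -71.93 w 91.9
```

View pics/b2.png

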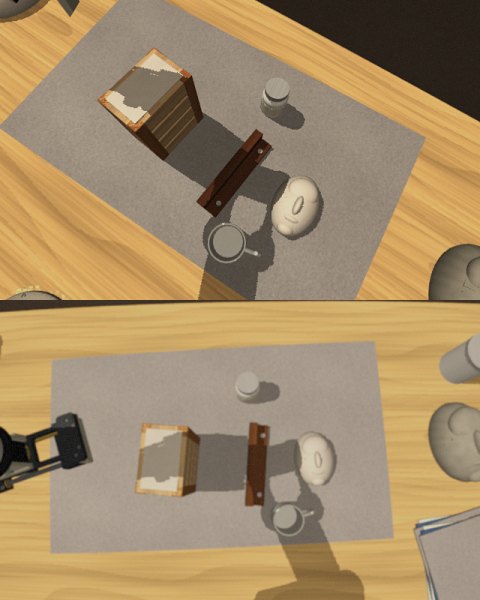

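Run:
```python
from h import *
i=cv2.imread('pics/t2.png')[130:270,0:140]; cv2.imwrite('pics/c3.png',cv2.resize(cv2.convertScaleAbs(i,alpha=2,beta=20),None,fx=4,fy=4,interpolation=cv2.INTER_CUBIC))
c=capture('top'); o=get_obs(); R=Rm(o['tcp_rot']);p=np.array(o['tool_pos'])
C=Rm(c['attitude'])
for l in [(0,65,0),(-66,65,0),(-66,37.5,0),(-66,95,0),(-150,37.5,0),(-66,0,0),(0,0,0),(0,-65,0)]:
    q=C.T@(p+R@np.array(l,float)-c['position']); u=cv2.projectPoints(q.reshape(1,3),np.zeros(3),np.zeros(3),np.array(c['K']),np.array(c['dist']))[0].ravel()
    print(l,((u-[0,130])*4).round())
```

```text
(0, 65, 0) [538. 274.]
(-66, 65, 0) [442. 256.]
(-66, 37.5, 0) [359. 284.]
(-66, 95, 0) [532. 225.]
(-150, 37.5, 0) [182. 258.]
(-66, 0, 0) [249. 322.]
(0, 0, 0) [365. 333.]
(0, -65, 0) [196. 391.]
```

View pics/c3.png

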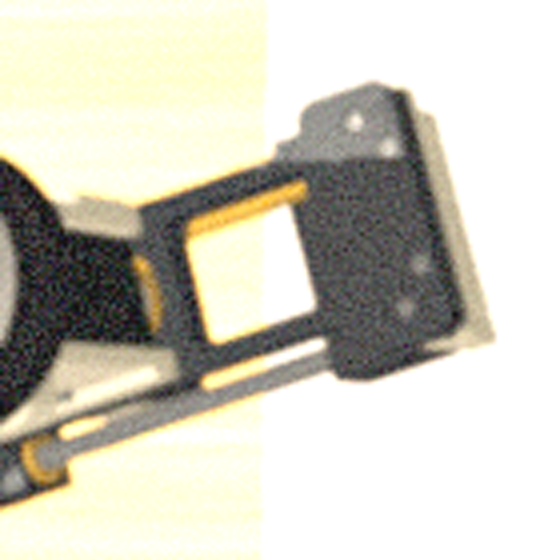

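The jaw structure is unclear from above. I'll turn the jaws parallel to the crate side and lower beside the crate for a clear look at fingers versus body.

Call:
send_rows:
  moves:
    - [0, 0, 0, -10]
    - [0, 0, 0, -10]
    - [0, 0, 0, -10]
    - [0, 0, 0, -10]
    - [0, 0, 0, -10]
    - [0, 0, 0, -10]
    - [0, 0, 0, -7]
    - [0, 0, 0, 0]

```text
time: 3.85
tool_pos: [546.1, 208.5, 290.8]
tcp_rot: [1.069, 1.57, -0.595]
contact_force: [-0.1, -0.2, -0.1]
grip_width: 92.0
```

Call:
send_rows:
  moves:
    - [50, 0, -10, 0]
    - [50, 0, -10, 0]
    - [50, 0, 0, 0]
    - [0, 0, 0, 0]

```text
time: 4.35
tool_pos: [545.3, 228.5, 137.2]
tcp_rot: [-1.18, 1.562, -2.844]
contact_force: [0.2, 0.4, -0.9]
grip_width: 91.7
```

Run:
```python
from h import *
go()
o=get_obs();print(o['joint_positions'])
c=snap('top','t3.png');R=Rm(o['tcp_rot']);p=np.array(o['tool_pos']);C=Rm(c['attitude']);print(R.round(2))
x0,y0,x1,y1=20,100,190,290
i=c['image'][y0:y1,x0:x1,::-1]; cv2.imwrite('pics/c4.png',cv2.resize(cv2.convertScaleAbs(i,alpha=1.8,beta=20),None,fx=3,fy=3,interpolation=cv2.INTER_CUBIC))
for l in [(0,65,0),(0,-65,0),(-66,65,0),(-66,95,37.5),(-66,-95,37.5),(-66,95,-37.5),(-66,0,0),(-150,0,0)]:
    q=C.T@(p+R@np.array(l,float)-c['position']); u=cv2.projectPoints(q.reshape(1,3),np.zeros(3),np.zeros(3),np.array(c['K']),np.array(c['dist']))[0].ravel()
    print(l,((u-[x0,y0])*3).round())
```

```text
t 4.35 p [545.3 228.5 137.2] F [ 0.2  0.4 -0.9] ang tool y -5.37 w 91.7
[ 2.67308534e-01  5.23951308e-01  1.42321779e+00 -2.73053746e-04
  1.20286688e+00  3.61166029e-01]
[[-0.01  1.   -0.09]
 [-0.   -0.09 -1.  ]
 [-1.   -0.01  0.  ]]
(0, 65, 0) [339. 245.]
(0, -65, 0) [312. 465.]
(-66, 65, 0) [284. 229.]
(-66, 95, 37.5) [358. 179.]
(-66, -95, 37.5) [314. 534.]
(-66, 95, -37.5) [226. 169.]
(-66, 0, 0) [269. 348.]
(-150, 0, 0) [178. 339.]
```

View pics/c4.png

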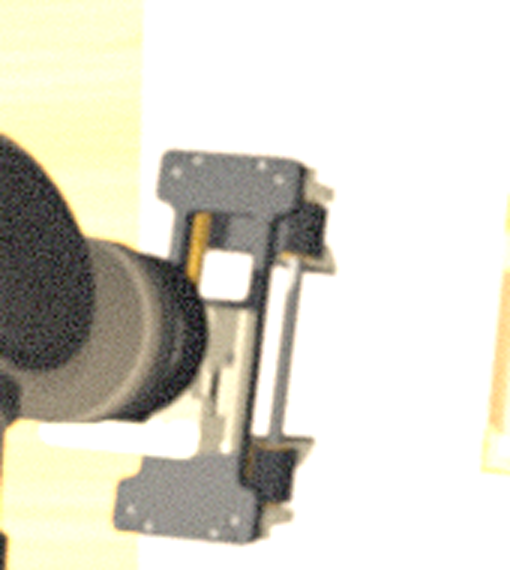

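The picture shows the 190×75 mm body overhanging the fingers by about 28 mm on each side (carriage blocks at crop (310,230) and (275,475)). With the tool vertical, the body would hit the 200 mm crate above 66 mm before the fingers touch it. The tool has to lean about 25° with the tips towards −y. The rows have no tilt, but a reach-limited pose may give one, so I'll try that well clear of the objects, out to the robot's right.

Call:
send_rows:
  moves:
    - [-50, 0, 0, 0]
    - [-50, 0, 0, 0]
    - [-50, 0, 0, 0]
    - [0, -3, 60, 0]
    - [0, -4, 60, 0]
    - [0, -4, 60, 0]
    - [0, -4, 60, 0]
    - [0, -4, 60, 0]

```text
time: 5.4
tool_pos: [501.8, -69.5, 294.3]
tcp_rot: [1.356, 1.564, -0.307]
contact_force: [1.0, 0.4, 0.1]
grip_width: 92.2
```

Call:
send_rows:
  moves:
    - [0, -4, 60, 0]
    - [0, -4, 60, 0]
    - [0, -4, 60, 0]
    - [0, -45, 40, 0]
    - [0, -45, 40, 0]
    - [0, -45, 40, 0]
    - [0, -45, 40, 0]
    - [0, -45, 40, 0]

```text
time: 6.4
tool_pos: [229.5, -425.9, 294.3]
tcp_rot: [0.434, 1.564, -1.23]
contact_force: [0.6, -1.0, -0.5]
grip_width: 91.7
```

Call:
send_rows:
  moves:
    - [0, -45, 40, 0]
    - [0, -45, 40, 0]
    - [0, -45, 40, 0]
    - [0, -45, 20, 0]
    - [0, -45, 20, 0]
    - [0, 0, 0, 0]

```text
time: 7.15
tool_pos: [-11.0, -564.3, 293.4]
tcp_rot: [-0.195, 1.566, -1.863]
contact_force: [0.9, 0.8, 0.2]
grip_width: 92.0
```

```bash
cat >> h.py <<'E'
def st():
    o=get_obs(); R=Rm(o['tcp_rot']); go(); print('j',np.round(o['joint_positions'],2),'\nR',R.round(3).tolist(),'tilt deg',np.degrees(np.arccos(-R[2,0])).round(2))
E
python3 -c "
from h import *
st()"
```

```text
t 7.15 p [ -11.  -564.3  293.4] F [0.9 0.8 0.2] ang tool y -5.56 w 92.0
j [-1.73  0.36  1.25 -0.    1.53 -1.63] 
R [[-0.001, 0.995, -0.097], [-0.005, -0.097, -0.995], [-1.0, -0.001, 0.005]] tilt deg 0.28
```

Call:
send_rows:
  moves:
    - [0, 0, 60, 0]
    - [0, 0, 60, 0]
    - [0, 0, 60, 0]
    - [0, 0, 60, 0]
    - [0, 0, 60, 0]
    - [0, 0, 60, 0]

```text
time: 7.9
tool_pos: [-33.6, -822.6, 253.9]
tcp_rot: [0.091, 1.524, -1.571]
contact_force: [-0.6, -0.9, 0.1]
grip_width: 91.7
```

```bash
python3 -c "
from h import *
st()"
```

```text
t 7.9 p [ -33.6 -822.6  253.9] F [-0.6 -0.9  0.1] ang tool y -5.21 w 91.7
j [-1.71  1.07  0.04  0.01  1.99 -1.61] 
R [[-0.0, 0.996, -0.091], [-0.047, -0.091, -0.995], [-0.999, 0.004, 0.046]] tilt deg 2.67
```

The tilt does appear, in the right direction. I'll push further.

Call:
send_rows:
  moves:
    - [0, 0, 60, 0]
    - [0, 0, 60, 0]
    - [0, 0, 60, 0]
    - [0, 0, 60, 0]
    - [0, 0, 60, 0]
    - [0, 0, 60, 0]
    - [0, 0, 60, 0]
    - [0, 0, 60, 0]

```text
time: 8.9
tool_pos: [-58.0, -954.5, 218.8]
tcp_rot: [0.04, 1.198, -1.622]
contact_force: [-0.5, 0.5, 1.2]
grip_width: 91.9
```

```bash
python3 -c "
from h import *
st()"
```

```text
t 8.9 p [ -58.  -954.5  218.8] F [-0.5  0.5  1.2] ang tool y -5.07 w 91.9
j [-1.72  1.14  0.04  0.04  1.59 -1.63] 
R [[-0.019, 0.996, -0.088], [-0.364, -0.088, -0.927], [-0.931, 0.015, 0.364]] tilt deg 21.36
```

Call:
send_rows:
  moves:
    - [0, 0, 60, 0]
    - [0, 0, 60, 0]

```text
time: 9.15
tool_pos: [-62.9, -978.5, 231.9]
tcp_rot: [0.037, 1.118, -1.625]
contact_force: [-0.6, -0.1, 0.5]
grip_width: 91.9
```

```bash
python3 -c "
from h import *
st()"
```

```text
t 9.15 p [ -62.9 -978.5  231.9] F [-0.6 -0.1  0.5] ang tool y -5.0 w 91.9
j [-1.73  1.14  0.04  0.05  1.52 -1.63] 
R [[-0.023, 0.996, -0.086], [-0.437, -0.087, -0.895], [-0.899, 0.016, 0.437]] tilt deg 25.95
```

Call:
send_rows:
  moves:
    - [0, 0, 60, 0]
    - [0, 0, 60, 0]

```text
time: 9.4
tool_pos: [-67.9, -999.1, 252.2]
tcp_rot: [0.034, 1.039, -1.628]
contact_force: [-0.6, 0.2, 0.0]
grip_width: 92.1
```

Call:
send_rows:
  moves:
    - [0, 0, -40, 0]
    - [0, 0, -40, 0]
    - [0, 0, -40, 0]
    - [-20, 0, -40, 0]
    - [-20, 0, -40, 0]
    - [-20, 0, -40, 0]
    - [-20, 0, -40, 0]
    - [0, 0, 0, 0]

```text
time: 10.4
tool_pos: [-44.6, -739.5, 191.4]
tcp_rot: [0.036, 1.044, -1.626]
contact_force: [-0.2, -0.7, -0.2]
grip_width: 91.7
```

```bash
python3 -c "
from h import *
st()
go((-20,-500,300),(160,-480,300),(470,-250,300),(555,200,300))"
```

```text
t 10.4 p [ -44.6 -739.5  191.4] F [-0.2 -0.7 -0.2] ang tool y -4.95 w 91.7
j [-1.77  0.47  1.49  0.12  0.66 -1.75] 
R [[-0.028, 0.996, -0.084], [-0.502, -0.086, -0.86], [-0.864, 0.018, 0.503]] tilt deg 30.2
t 10.4 p [ -44.6 -739.5  191.4] F [-0.2 -0.7 -0.2] ang tool y -4.95 w 91.7
(-20, -500, 300) tool move [-214.9    5.9 -153.5]
(160, -480, 300) tool move [-15.  177.6 -32.3]
(470, -250, 300) tool move [-124.1  289.  -223.8]
(555, 200, 300) tool move [-228.4   45.9 -394.3]
```

```bash
python3 -c "
from h import *
go((330,-620,300),(600,-250,300),(565,200,300))"
```

```text
t 10.4 p [ -44.6 -739.5  191.4] F [-0.2 -0.7 -0.2] ang tool y -4.95 w 91.7
(330, -620, 300) tool move [-164.3  364.9  -79.6]
(600, -250, 300) tool move [-193.3  237.1 -340.9]
(565, 200, 300) tool move [-225.1  -73.7 -384.2]
```

Call:
send_rows:
  moves:
    - [-20.5, 45.5, -10, 0]
    - [-20.5, 45.5, -10, 0]
    - [-20.5, 45.5, -10, 0]
    - [-20.5, 45.5, -10, 0]
    - [-20.5, 45.5, -10, 0]
    - [-20.5, 45.5, -10, 0]
    - [-20.5, 45.5, -10, 0]
    - [-20.5, 45.5, -10, 0]

```text
time: 11.4
tool_pos: [331.0, -622.9, 301.1]
tcp_rot: [0.04, 1.039, -1.623]
contact_force: [0.2, -0.2, 0.1]
grip_width: 92.3
```

Call:
send_rows:
  moves:
    - [-24, 29.5, -42.5, 0]
    - [-24, 29.5, -42.5, 0]
    - [-24, 29.5, -42.5, 0]
    - [-24, 29.5, -42.5, 0]
    - [-24, 29.5, -42.5, 0]
    - [-24, 29.5, -42.5, 0]
    - [-24, 29.5, -42.5, 0]
    - [-24, 29.5, -42.5, 0]

```text
time: 12.4
tool_pos: [600.0, -252.2, 298.9]
tcp_rot: [0.044, 1.042, -1.619]
contact_force: [1.1, -0.0, 0.4]
grip_width: 91.7
```

```bash
python3 -c "
from h import *
st()
go((600,-250,300),(565,215,300),(558,185,20))"
```

```text
t 12.4 p [ 600.  -252.2  298.9] F [ 1.1 -0.   0.4] ang tool y -4.93 w 91.7
j [-0.26  0.48  1.17 -0.53  1.39 -0.09] 
R [[-0.024, 0.996, -0.085], [-0.504, -0.086, -0.859], [-0.863, 0.022, 0.504]] tilt deg 30.32
t 12.4 p [ 600.  -252.2  298.9] F [ 1.1 -0.   0.4] ang tool y -4.93 w 91.7
(600, -250, 300) tool move [-2.  -0.1 -1.3]
(565, 215, 300) tool move [-233.6  -74.8 -396.6]
(558, 185, 20) tool move [ 257.   -10.6 -114.9]
```

Call:
send_rows:
  moves:
    - [-29.5, -9.4, -50, 0]
    - [-29.5, -9.4, -50, 0]
    - [-29.5, -9.4, -50, 0]
    - [-29.5, -9.4, -50, 0]
    - [-29.5, -9.4, -50, 0]
    - [-29.5, -9.4, -50, 0]
    - [-29.5, -9.4, -50, 0]
    - [-29.5, -9.4, -50, 0]

```text
time: 13.4
tool_pos: [563.3, 218.2, 299.3]
tcp_rot: [0.043, 1.044, -1.62]
contact_force: [1.1, 1.3, 0.2]
grip_width: 91.8
```

```bash
python3 -c "
from h import *
st()
go((565,215,200),(565,180,20))"
```

```text
t 13.4 p [563.3 218.2 299.3] F [1.1 1.3 0.2] ang tool y -4.93 w 91.8
j [ 0.49  0.65  0.88 -0.47  1.87  0.5 ] 
R [[-0.025, 0.996, -0.085], [-0.502, -0.086, -0.861], [-0.865, 0.021, 0.502]] tilt deg 30.16
t 13.4 p [563.3 218.2 299.3] F [1.1 1.3 0.2] ang tool y -4.93 w 91.8
(565, 215, 200) tool move [ 87.5  -0.2 -47.2]
(565, 180, 20) tool move [173.2  -0.9 -60.2]
```

Call:
send_rows:
  moves:
    - [43, 0, -24, 0]
    - [43, 0, -24, 0]
    - [43, 0, -15, 0]
    - [43, 0, -15, 0]
    - [43, -2, -15, 0]
    - [43, -2, -15, 0]
    - [0, 0, 0, 0]

```text
time: 14.28
tool_pos: [559.3, 178.3, 18.5]
tcp_rot: [0.027, 1.04, -1.635]
contact_force: [1.1, 0.1, 0.3]
grip_width: 91.5
```

Run:
```python
from h import *
st()
go((559,165,20),(556,125,20))
a=snap('scene','s5.png')['image'];b=snap('top','t5.png')['image']
im=np.vstack([a[0:250,0:400],b[80:330,0:400]])[:,:,::-1]; cv2.imwrite('pics/b5.png',cv2.resize(im,None,fx=1.2,fy=1.2))
```

```text
t 14.28 p [559.3 178.3  18.5] F [1.1 0.1 0.3] ang tool y -4.98 w 91.5
j [ 0.44  0.84  1.32 -0.48  1.29  0.74] 
R [[-0.032, 0.996, -0.082], [-0.505, -0.087, -0.859], [-0.863, 0.014, 0.506]] tilt deg 30.39
t 14.28 p [559.3 178.3  18.5] F [1.1 0.1 0.3] ang tool y -4.98 w 91.5
(559, 165, 20) tool move [ 5.5  0.8 12.2]
(556, 125, 20) tool move [20.3  0.5 34.6]
```

View pics/b5.png

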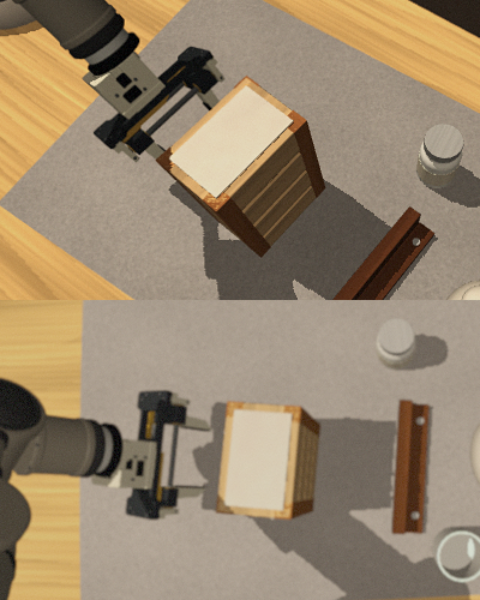

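The fingers now lean in at 30°, with the body well behind the crate face (top view, fingers at about (195,425)/(195,490), crate edge at about (222,455)). Next is approaching and pushing along the stop's normal.

Call:
send_rows:
  moves:
    - [7.5, 0, 13, 0]
    - [7.5, 0, 13, 0]
    - [5, 0, 8.6, 0]
    - [2.5, 0, 4.3, 0]
    - [2.5, 0, 4.3, 0]
    - [2.5, 0, 4.3, 0]
    - [2.5, 0, 4.3, 0]
    - [2.5, 0, 4.3, 0]

```text
time: 15.38
tool_pos: [554.6, 114.2, 21.3]
tcp_rot: [0.035, 1.042, -1.626]
contact_force: [0.8, -0.0, -0.4]
grip_width: 91.6
```

Call:
send_rows:
  moves:
    - [2.5, 0, 4.3, 0]
    - [2.5, 0, 4.3, 0]
    - [2.5, 0, 4.3, 0]
    - [2.5, 0, 4.3, 0]
    - [2.5, 0, 4.3, 0]
    - [2.5, 0, 4.3, 0]

```text
time: 16.12
tool_pos: [553.4, 88.4, 21.3]
tcp_rot: [0.044, 1.049, -1.617]
contact_force: [1.1, 15.5, 1.8]
grip_width: 91.6
```

Run:
```python
from h import *
st(); b=snap('top','t6.png')['image']; a=snap('scene','s6.png')['image']
```

```text
t 16.12 p [553.4  88.4  21.3] F [ 1.1 15.5  1.8] ang tool y -4.83 w 91.6
j [ 0.31  0.75  1.49 -0.54  1.15  0.69] 
R [[-0.023, 0.996, -0.084], [-0.498, -0.084, -0.863], [-0.867, 0.022, 0.498]] tilt deg 29.88
```

Call:
send_rows:
  moves:
    - [2.5, 0, 4.3, 0]
    - [2.5, 0, 4.3, 0]
    - [2.5, 0, 4.3, 0]
    - [2.5, 0, 4.3, 0]
    - [2.5, 0, 4.3, 0]
    - [2.5, 0, 4.3, 0]
    - [2.5, 0, 4.3, 0]
    - [2.5, 0, 4.3, 0]

```text
time: 17.23
tool_pos: [550.2, 48.6, 21.3]
tcp_rot: [0.044, 1.049, -1.617]
contact_force: [1.7, 15.2, 1.7]
grip_width: 92.0
```

Call:
send_rows:
  moves:
    - [2.5, 0, 4.3, 0]
    - [2.5, 0, 4.3, 0]
    - [2.5, 0, 4.3, 0]
    - [2.5, 0, 4.3, 0]
    - [2.5, 0, 4.3, 0]
    - [2.5, 0, 4.3, 0]
    - [2.5, 0, 4.3, 0]
    - [2.5, 0, 4.3, 0]

```text
time: 18.23
tool_pos: [546.7, 8.7, 21.3]
tcp_rot: [0.044, 1.048, -1.617]
contact_force: [1.6, 14.8, 1.9]
grip_width: 92.0
```

Run:
```python
from h import *
st(); b=snap('top','t7.png')['image']
i=b[150:290,230:390,::-1]; cv2.imwrite('pics/c7.png',cv2.resize(i,None,fx=4,fy=4,interpolation=cv2.INTER_CUBIC))
```

```text
t 18.23 p [546.7   8.7  21.3] F [ 1.6 14.8  1.9] ang tool y -4.84 w 92.0
j [ 0.18  0.71  1.6  -0.6   1.04  0.63] 
R [[-0.023, 0.996, -0.084], [-0.499, -0.084, -0.863], [-0.867, 0.022, 0.499]] tilt deg 29.94
```

View pics/c7.png

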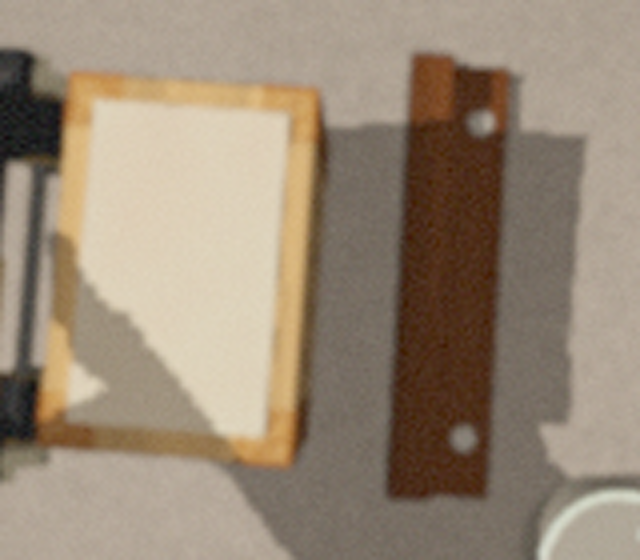

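The top view shows the crate flat, square behind the fingers and within the stop's length. About 30 mm remain.

Call:
send_rows:
  moves:
    - [2.5, 0, 4.3, -0.2]
    - [2.5, 0, 4.3, -0.2]
    - [2.5, 0, 4.3, 0]
    - [2.5, 0, 4.3, 0]
    - [2, 0, 3.45, 0]

```text
time: 18.9
tool_pos: [544.8, -15.2, 21.3]
tcp_rot: [0.037, 1.048, -1.617]
contact_force: [1.1, 15.3, 1.6]
grip_width: 92.2
```

Call:
send_rows:
  moves:
    - [1, 0, 1.7, 0]
    - [1, 0, 1.7, 0]
    - [0, 0, 0, 0]

```text
time: 19.27
tool_pos: [544.4, -19.3, 21.3]
tcp_rot: [0.036, 1.048, -1.618]
contact_force: [1.3, 13.6, 0.4]
grip_width: 91.9
```

Call:
send_rows:
  moves:
    - [1, 0, 1.7, 0]
    - [0, 0, 0, 0]

```text
time: 19.52
tool_pos: [544.3, -21.2, 21.3]
tcp_rot: [0.037, 1.048, -1.617]
contact_force: [1.3, 13.9, -0.2]
grip_width: 91.7
```

Call:
send_rows:
  moves:
    - [1, 0, 1.7, 0]
    - [0, 0, 0, 0]

```text
time: 19.77
tool_pos: [544.1, -23.2, 21.3]
tcp_rot: [0.037, 1.048, -1.617]
contact_force: [0.5, 14.0, 2.1]
grip_width: 91.5
```

Call:
send_rows:
  moves:
    - [0.5, 0, 0.87, 0]
    - [0, 0, 0, 0]

```text
time: 20.02
tool_pos: [544.1, -24.1, 21.3]
tcp_rot: [0.037, 1.048, -1.617]
contact_force: [1.3, 14.9, 1.1]
grip_width: 92.0
```

Call:
send_rows:
  moves:
    - [0.5, 0, 0.87, 0]
    - [0, 0, 0, 0]

```text
time: 20.27
tool_pos: [544.0, -25.1, 21.3]
tcp_rot: [0.037, 1.048, -1.617]
contact_force: [0.9, 15.0, 0.9]
grip_width: 91.9
```

Call:
send_rows:
  moves:
    - [0.5, 0, 0.87, 0]
    - [0, 0, 0, 0]

```text
time: 20.52
tool_pos: [543.9, -26.1, 21.3]
tcp_rot: [0.037, 1.048, -1.617]
contact_force: [0.9, 15.2, 0.5]
grip_width: 92.0
```

Run:
```python
from h import *
go(); b=snap('top','t8.png')['image'];a=snap('scene','s8.png')['image']
i=np.hstack([cv2.resize(b[160:280,260:360,::-1],None,fx=4,fy=4,interpolation=cv2.INTER_CUBIC),cv2.resize(a[130:290,190:290+35,::-1],(400,480),interpolation=cv2.INTER_CUBIC)]); cv2.imwrite('pics/c8.png',i)
```

```text
t 20.52 p [543.9 -26.1  21.3] F [ 0.9 15.2  0.5] ang tool y -4.48 w 92.0
```

View pics/c8.png

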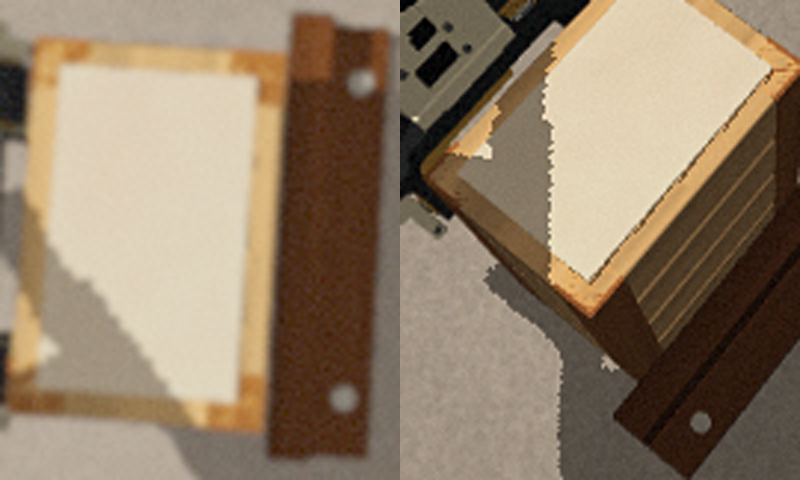

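The crate is almost touching (top crop: crate right edge at (285,50)–(265,432), stop left edge at (292,15)–(270,455)) and within both ends of the stop. I'll go on by small steps until the force rises.

Call:
send_rows:
  moves:
    - [0.5, 0, 0.87, 0]
    - [0.5, 0, 0.87, 0]
    - [0, 0, 0, 0]

```text
time: 21.0
tool_pos: [543.8, -28.1, 21.3]
tcp_rot: [0.037, 1.048, -1.617]
contact_force: [1.7, 14.2, 0.4]
grip_width: 91.7
```

Call:
send_rows:
  moves:
    - [0.5, 0, 0.87, 0]
    - [0, 0, 0, 0]

```text
time: 21.25
tool_pos: [543.7, -29.1, 21.3]
tcp_rot: [0.037, 1.048, -1.617]
contact_force: [1.3, 14.1, 0.4]
grip_width: 92.2
```

Call:
send_rows:
  moves:
    - [0.5, 0, 0.87, 0]
    - [0, 0, 0, 0]

```text
time: 21.5
tool_pos: [543.6, -30.1, 21.3]
tcp_rot: [0.037, 1.048, -1.617]
contact_force: [1.1, 15.4, 0.5]
grip_width: 91.9
```

Call:
send_rows:
  moves:
    - [0.5, 0, 0.87, 0]
    - [0, 0, 0, 0]

```text
time: 21.75
tool_pos: [543.6, -30.4, 21.3]
tcp_rot: [0.038, 1.049, -1.616]
contact_force: [0.3, 18.6, 1.2]
grip_width: 91.7
```

Call:
send_rows:
  moves:
    - [0.5, 0, 0.87, 0]
    - [0, 0, 0, 0]

```text
time: 22.0
tool_pos: [543.6, -30.5, 21.2]
tcp_rot: [0.038, 1.05, -1.615]
contact_force: [0.4, 22.5, 3.1]
grip_width: 91.6
```

Call:
send_rows:
  moves:
    - [0.5, 0, 0.87, 0]
    - [0, 0, 0, 0]

```text
time: 22.25
tool_pos: [543.5, -30.7, 21.2]
tcp_rot: [0.039, 1.051, -1.615]
contact_force: [-0.7, 26.8, 4.3]
grip_width: 91.6
```

The stop is reached and the force is rising steeply. I'll press a little harder to seat it, then look at the moment balance.

Call:
send_rows:
  moves:
    - [0.5, 0, 0.87, 0]
    - [0.5, 0, 0.87, 0]
    - [0.5, 0, 0.87, 0]
    - [0, 0, 0, 0]
    - [0, 0, 0, 0]

```text
time: 22.88
tool_pos: [543.3, -31.2, 21.1]
tcp_rot: [0.041, 1.054, -1.612]
contact_force: [-4.2, 40.0, 9.4]
grip_width: 92.1
```

Run:
```python
from h import *
st(); print(get_obs()['moment'])
```

```text
t 22.88 p [543.3 -31.2  21.1] F [-4.2 40.   9.4] ang tool y -4.4 w 92.1
j [ 0.11  0.69  1.65 -0.62  0.99  0.59] 
R [[-0.02, 0.997, -0.077], [-0.494, -0.077, -0.866], [-0.869, 0.02, 0.494]] tilt deg 29.6
[ 5.34384436  0.56631347 -0.15078011]
```

Call:
send_rows:
  moves:
    - [-1.5, 0, -2.6, 0]
    - [-2.5, 0, -4.3, 0]
    - [-5, 0, -8.6, 0]
    - [-10, 0, -17, 0]
    - [-20, 0, -34, 0]
    - [-20, 0, -34, 0]
    - [-20, 0, -34, 0]
    - [0, 0, 0, 0]

```text
time: 23.88
tool_pos: [554.3, 119.5, 21.8]
tcp_rot: [0.03, 1.043, -1.622]
contact_force: [-0.3, 0.2, -0.1]
grip_width: 91.8
```

Run:
```python
from h import *
go(); t=snap('top','t9.png');s=snap('scene','s9.png');b=t['image'];a=s['image']
i=np.hstack([cv2.resize(b[160:280,260:360,::-1],None,fx=4,fy=4,interpolation=cv2.INTER_CUBIC),cv2.resize(a[100:292,200:360,::-1],(400,480),interpolation=cv2.INTER_CUBIC)]); cv2.imwrite('pics/c9.png',i)
# bystanders: compare with first pictures
o=cv2.imread('pics/top1.png');n=cv2.imread('pics/top1.png')*0+b[:,:,::-1]
for nm,(x0,y0,x1,y1) in dict(jar=(312,92,350,138),form=(388,172,450,250),mug=(360,268,425,318)).items():
    A=o[y0:y1,x0:x1].mean(2).astype(np.float32);B=n[y0:y1,x0:x1].mean(2).astype(np.float32)
    print(nm,np.round(cv2.phaseCorrelate(A,B),2),np.abs(A-B).mean().round(1))
```

```text
t 23.88 p [554.3 119.5  21.8] F [-0.3  0.2 -0.1] ang tool y -4.39 w 91.8Traceback (most recent call last):
  File "<stdin>", line 8, in <module>
    return _wrapfunc(a, 'round', decimals=decimals, out=out)
    return _wrapit(obj, method, *args, **kwds)
    conv = _array_converter(obj)
ValueError: setting an array element with a sequence. The requested array has an inhomogeneous shape after 1 dimensions. The detected shape was (2,) + inhomogeneous part.
```

View pics/c9.png

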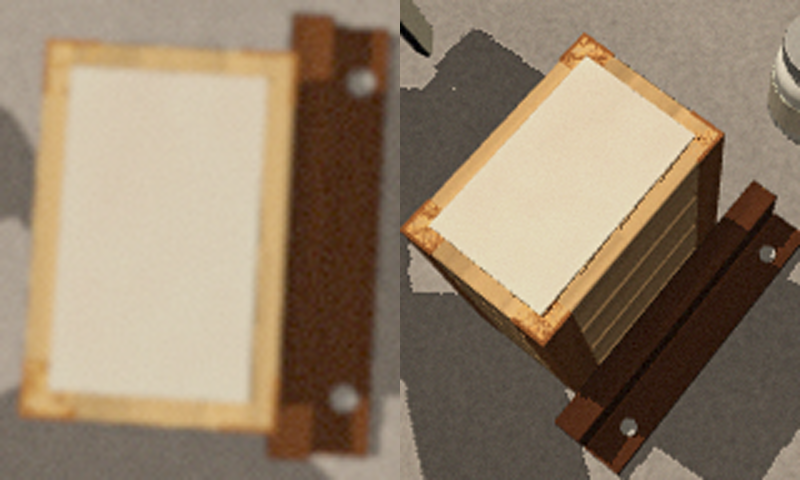

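The crate stands upright against the stop with no gap visible (top crop: right edge (297,50)–(275,432); stop (292,15)–(268,455)). A numeric check comes next.

Run:
```python
from h import *
t=capture('top')
P=ray(t,np.array([(48,40),(297,50),(275,432),(22,416)])/4+[259.6,159.6],200)
e=P[1]-P[2];f=P[0]-P[3];print(np.round(P[:,:2],1).tolist(),P.mean(0),[np.degrees(np.arctan2(v[1],v[0])).round(2) for v in(e,f)])
S=ray(t,np.array([(292,15),(268,455)])/4+[259.6,159.6],45);u=(S[0]-S[1]);print(S.round(1).tolist(),np.degrees(np.arctan2(u[1],u[0])))
u/=np.linalg.norm(u);n=np.array([u[1],-u[0],0]);d=P.mean(0)-S.mean(0);print('along',d@u,'normal',d@n)
o=cv2.imread('pics/top1.png').mean(2).astype(np.float32);b=t['image'].mean(2).astype(np.float32)
for nm,(x0,y0,x1,y1) in dict(jar=(312,92,350,138),form=(388,172,450,250),mug=(360,268,425,318)).items():
    print(nm,cv2.phaseCorrelate(o[y0:y1,x0:x1].copy(),b[y0:y1,x0:x1].copy()),abs(o-b)[y0:y1,x0:x1].mean())
```

```text
[[617.7, -33.3], [612.3, -132.5], [462.2, -121.6], [469.3, -22.8]] [540.35991775 -77.54826261 200.        ] [np.float64(-4.15), np.float64(-4.04)]
[[653.3, -135.3, 45.0], [438.7, -120.5, 45.0]] -3.95756132013767
along -9.084817675309967 normal -49.85259723734765
jar ((0.0211174428514731, 0.0758749149255813), 0.9240198781092962) 9.300916
form ((0.09098442386844141, 0.2092340394179928), 0.7612105075269937) 11.508478
mug ((-0.0798840668698162, 0.14376857274276844), 0.939696782959832) 13.440923
```

```bash
python3 -c "
from plant import close_job; print(close_job())"
```

```text
the job is handed in; nothing more can be done
None
```

The crate is pushed flush against the bench stop and standing flat, and the job is handed in at about 24 s of the 48 s allowed.

**How it was done:** Held vertical, the gripper's body would have hit the crate before the fingers did. So I first stretched the arm past its reach, out to the robot's right, which left the tool leaning about 30°. The move rows have no tilt command, so this relied on how the arm handles poses it cannot reach. With that lean, both open fingertips pushed the crate's left side about 20–25 mm above the bench. The crate slid at about 15 N, and I pressed it to 40 N against the stop before backing off.

**Last checks** (top camera; calibration good to about 2 mm):
- **Flush:** the crate's centre measured 49.9 mm from the stop's face, against 50 mm for full contact. The crate's angle is within about 0.2° of the stop's.
- **Ends:** the crate sits about 9 mm off centre along the stop, within the 35 mm allowed on each side.
- **Bystanders:** the jar, mug and face form shifted by at most about 0.2 pixels in the image, roughly 0.5 mm or less, so I take them as unmoved. The shadows on them had changed.
- **Robot:** the tool was clear of the crate, with no contact force.

**One disagreement:** contact with the stop came about 8 mm later in the push than my first camera estimate. I found it by the rise in force instead.

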